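# Make up the guest tray: three shampoos and one body wash

### The arm

A 6-joint arm with a two-finger parallel gripper is mounted at the origin on the work surface. World frame = base frame: x ahead of the robot, y to its left, z up, the work surface at z = 0. Lengths are in m, angles in rad, forces in N, time in s.
With the tool pointing down it reaches from about 0.375 to 0.75 m from the base axis. Payload 9 kg.
Tool frame: the origin (TCP) lies at the very end of the fingers, on their centre line; the grasp point (between the pads) lies 19 mm behind it; z points along the fingers, y is the line along which they close (so a half turn about z gives the same grasp; the last joint's range is limited). The gripper opens to 85 mm and grips with 20 to 120 N. Pads are 22 mm wide; open, the fingers measure 114 mm over their backs; the gripper's body (76 mm by 85 mm) begins 54 mm behind the grasp point. The pads swing forward as they close: fully open they stand 13 mm farther back than shut.
Start: joints at [-1.534, 0.104, 0.097, 1.564, 0, 1.353], TCP at [0.151, -0.581, 0.231] pointing down, gripper open.
Joint ranges: [-2.99, 2.99], [-0.84, 1.86], [-1.1, 1.16], [-1.84, 2.11], [-1.51, 1.56], [-3.14, 3.14]. Speed limits (rad/s): [2.22, 2.22, 2.57, 3.14, 3.14, 3.14].

### API

Orientations are given as a 3x3 rotation matrix whose columns are the frame's x, y, z axes.
In Python, from cell import get_state, capture, calibration, finish_job, find_in, trace gives the robot as it stands.
- The arm moves only by the tool move_arm, never from a script. Its argument "steps" is a list of rows, each an object with "linear": the shift along the world's x, y, z in cm, a list of three; "twist": the turn, a rotation vector about the world's x, y, z in rad, a list of three; "gripper": the finger opening in cm, from 0 to 8.54. In form: [{"linear": [x, y, z], "twist": [rx, ry, rz], "gripper": gripper}, ...]. A call has exactly 8 rows; each row shifts and turns the commanded pose from where the row before left it; what a row does not reach is not made up. A row lasts 1/10 s, in which the tool goes at most 50 mm and 8.59 degrees, less where a joint would pass 70% of its speed; a pose out of reach is approached as far as the arm can. A call is refused whole if a number of a shift passes 5 or a number of a turn 0.15, either way. A call with a gripper value outside its range is refused whole. The fingers move at their own pace and stop on an object; the grip force is fixed at half the most. Time passes only in rows, so rows that do not move let the fingers close, or fill a call up. It gives the time, the measured TCP pose, the force, the opening and the grip force at its end, in the units of the state.
- get_state(): the state, without advancing time (a new reading comes with each control period).
- capture(name): name is "side" or "top" or "wrist"; returns (picture, depth): 420x560x3 uint8, blue, green, red; 420x560 float32, m along the optical axis (not along the pixel's ray), 0 where there is no reading.
- calibration(name): a dict with "fx", "fy", "cx", "cy" (pixels), "position" and "orientation" of the camera in the world; the wrist camera has in their place "T_tool_cam" (4x4, takes a point from camera to tool coordinates, whose origin is the TCP and whose axes are the flange's). Camera axes: x right, y up, looking along -z (the intrinsics and any distortion apply to the point x, -y, -z); pixel columns grow to the right and rows downward; lengths in m; the calibration is good to about 2 mm. A picture is of the moment at which its call begins: read the wrist's pose just before it. calibration takes no time and is no camera call.
- finish_job(): hands the job in; it is judged then, once.
Trained networks look in the newest picture that a camera, given by its name, has taken for a name from the list of things; names that differ only in an ending like _2 or _b are one class to them, and where a whole thing is asked for, a point or a joint stands for the part that bears it (a point fixed in the world has none). Each returns a list of dicts, best first, with "score" (0 to 1); they miss things now and then, are a little off and sometimes report something else, mostly with a low value. They report only what shows in the picture. A call takes as long as a camera call.
- find_in(query, camera): "position" ([column, row] in pixels, amid what is visible of it).
- trace(query, camera): "pixels" (420x560 bool, what is visible of it) and "position" ([column, row] in pixels, amid what is visible of it).
The state is a dict: "t": time; "q": joint angles; "joint_velocities": joint speeds; "tau": joint torques, N m; "tcp_pos": TCP position; "tcp_rot": TCP orientation; "contact_force": force on the tool from outside, world axes, zero at the start; "torque": the same for the moment, N m; "opening": opening from 0.0 (shut) to 1.0 (fully open); "grasp_force": force on a finger pad.
Only numpy, scipy, OpenCV 4.12 (cv2) and the standard library are available. Lean on these libraries where they do the work, as an engineer would, in place of code of your own. Each camera call takes 0.05 s, during which the arm holds its last target. There are 200 camera calls.

### The job

Make up the guest tray for three visitors: it must hold exactly three blue shampoo bottles and one orange body wash, all standing upright on its floor. Some bottles are in it already; fetch what is missing from the carton and stand anything surplus back inside the carton, so that every other bottle is upright in there. Set the bottles down rather than dropping them, knock none over, and leave the detergent bottle, peg pot and toy boat where they are.

Things in the scene. Friction and masses are not known exactly. Their poses are not given: they have to be found in the camera images.
- tray: Blue wooden guest tray with a pale wooden floor, fixed. Outside 224 mm (its x) by 204 mm (its y), rim 36 mm high above the worktop, walls 10 mm, so the inside is 204 by 184 mm; floor 5 mm thick. Small steel bow handles, 22 mm up, stand out 19 mm beyond its two x ends. Origin at the centre of its underside, z up. It starts holding two bottles, at least one of them body wash, anywhere on its floor; it lies on the robot's left or right, with the carton on the other side.
- carton: Brown open-topped delivery carton, fixed. Outside 156 mm (its x) by 236 mm (its y), walls 50 mm high above the worktop and 4 mm thick, so the inside is 148 by 228 mm; floor 5 mm thick. Origin at the centre of its underside, z up. It starts full with six bottles in two rows of three: places at x = -40 and +40 mm, y = -80, 0 and +80 mm of its frame, each bottle within 6 mm of its place. It has no dividers.
- detergent: Bystander: white and green detergent bottle, 62 (x) by 88 (y) mm body up to 166 mm, green cap 42 mm in diameter, 210 mm tall, about 0.9 kg, loose, standing between tray and carton. Origin at the centre of its underside.
- peg_pot: Bystander: white pot 80 mm in diameter and 85 mm high with a blue band, wooden clothes pegs sticking up to about 125 mm, loose, standing between tray and carton. Origin at the centre of its underside.
- boat: Bystander: painted wooden tugboat ornament, about 150 mm long (its y), 54 mm wide, 126 mm high, loose, standing beyond the work. Origin at the middle of its underside.
- shampoo_1: Shampoo bottle, blue all over with a white paper band: a straight round body 44 mm in diameter up to 98 mm, then a rounded shoulder and a blue cap 33 mm in diameter, 132 mm tall in all; about 0.1 to 0.2 kg, loose. Its origin is the centre of its underside, z up its axis. It starts upright in the tray or in the carton (with its origin 5 mm above the worktop).
- shampoo_2: Shampoo bottle, blue all over with a white paper band: a straight round body 44 mm in diameter up to 98 mm, then a rounded shoulder and a blue cap 33 mm in diameter, 132 mm tall in all; about 0.1 to 0.2 kg, loose. Its origin is the centre of its underside, z up its axis. It starts upright in the tray or in the carton (with its origin 5 mm above the worktop).
- shampoo_3: Shampoo bottle, blue all over with a white paper band: a straight round body 44 mm in diameter up to 98 mm, then a rounded shoulder and a blue cap 33 mm in diameter, 132 mm tall in all; about 0.1 to 0.2 kg, loose. Its origin is the centre of its underside, z up its axis. It starts upright in the tray or in the carton (with its origin 5 mm above the worktop).
- shampoo_4: Shampoo bottle, blue all over with a white paper band: a straight round body 44 mm in diameter up to 98 mm, then a rounded shoulder and a blue cap 33 mm in diameter, 132 mm tall in all; about 0.1 to 0.2 kg, loose. Its origin is the centre of its underside, z up its axis. It starts upright in the tray or in the carton (with its origin 5 mm above the worktop).
- wash_1: Body wash bottle, orange all over with a white paper band: a straight round body 44 mm in diameter up to 98 mm, then a rounded shoulder and an orange cap 33 mm in diameter, 132 mm tall in all; about 0.1 to 0.2 kg, loose. Its origin is the centre of its underside, z up its axis. It starts upright in the tray or in the carton (with its origin 5 mm above the worktop).
- wash_2: Body wash bottle, orange all over with a white paper band: a straight round body 44 mm in diameter up to 98 mm, then a rounded shoulder and an orange cap 33 mm in diameter, 132 mm tall in all; about 0.1 to 0.2 kg, loose. Its origin is the centre of its underside, z up its axis. It starts upright in the tray or in the carton (with its origin 5 mm above the worktop).
- wash_3: Body wash bottle, orange all over with a white paper band: a straight round body 44 mm in diameter up to 98 mm, then a rounded shoulder and an orange cap 33 mm in diameter, 132 mm tall in all; about 0.1 to 0.2 kg, loose. Its origin is the centre of its underside, z up its axis. It starts upright in the tray or in the carton (with its origin 5 mm above the worktop).
- wash_4: Body wash bottle, orange all over with a white paper band: a straight round body 44 mm in diameter up to 98 mm, then a rounded shoulder and an orange cap 33 mm in diameter, 132 mm tall in all; about 0.1 to 0.2 kg, loose. Its origin is the centre of its underside, z up its axis. It starts upright in the tray or in the carton (with its origin 5 mm above the worktop).

How it is judged:
At the end, for the whole second after the job is handed in: Three of the four blue bottles and one orange one stand on the tray's floor inside its rim; the other blue and the other three orange ones stand on the carton's floor inside its walls (undersides within 8 mm of the floor). All upright within 0.12 rad and at rest (((x of shampoo_1 in the frame of tray between -0.086 and 0.086 m and y of shampoo_1 in the frame of tray between -0.076 and 0.076 m and z of shampoo_1 in the frame of tray between -0.002 and 0.013 m) or (x of shampoo_1 in the frame of carton between -0.057 and 0.057 m and y of shampoo_1 in the frame of carton between -0.097 and 0.097 m and z of shampoo_1 in the frame of carton between -0.002 and 0.013 m)) and ((x of shampoo_2 in the frame of tray between -0.086 and 0.086 m and y of shampoo_2 in the frame of tray between -0.076 and 0.076 m and z of shampoo_2 in the frame of tray between -0.002 and 0.013 m) or (x of shampoo_2 in the frame of carton between -0.057 and 0.057 m and y of shampoo_2 in the frame of carton between -0.097 and 0.097 m and z of shampoo_2 in the frame of carton between -0.002 and 0.013 m)) and ((x of shampoo_3 in the frame of tray between -0.086 and 0.086 m and y of shampoo_3 in the frame of tray between -0.076 and 0.076 m and z of shampoo_3 in the frame of tray between -0.002 and 0.013 m) or (x of shampoo_3 in the frame of carton between -0.057 and 0.057 m and y of shampoo_3 in the frame of carton between -0.097 and 0.097 m and z of shampoo_3 in the frame of carton between -0.002 and 0.013 m)) and ((x of shampoo_4 in the frame of tray between -0.086 and 0.086 m and y of shampoo_4 in the frame of tray between -0.076 and 0.076 m and z of shampoo_4 in the frame of tray between -0.002 and 0.013 m) or (x of shampoo_4 in the frame of carton between -0.057 and 0.057 m and y of shampoo_4 in the frame of carton between -0.097 and 0.097 m and z of shampoo_4 in the frame of carton between -0.002 and 0.013 m)) and ((x of wash_1 in the frame of tray between -0.086 and 0.086 m and y of wash_1 in the frame of tray between -0.076 and 0.076 m and z of wash_1 in the frame of tray between -0.002 and 0.013 m) or (x of wash_1 in the frame of carton between -0.057 and 0.057 m and y of wash_1 in the frame of carton between -0.097 and 0.097 m and z of wash_1 in the frame of carton between -0.002 and 0.013 m)) and ((x of wash_2 in the frame of tray between -0.086 and 0.086 m and y of wash_2 in the frame of tray between -0.076 and 0.076 m and z of wash_2 in the frame of tray between -0.002 and 0.013 m) or (x of wash_2 in the frame of carton between -0.057 and 0.057 m and y of wash_2 in the frame of carton between -0.097 and 0.097 m and z of wash_2 in the frame of carton between -0.002 and 0.013 m)) and ((x of wash_3 in the frame of tray between -0.086 and 0.086 m and y of wash_3 in the frame of tray between -0.076 and 0.076 m and z of wash_3 in the frame of tray between -0.002 and 0.013 m) or (x of wash_3 in the frame of carton between -0.057 and 0.057 m and y of wash_3 in the frame of carton between -0.097 and 0.097 m and z of wash_3 in the frame of carton between -0.002 and 0.013 m)) and ((x of wash_4 in the frame of tray between -0.086 and 0.086 m and y of wash_4 in the frame of tray between -0.076 and 0.076 m and z of wash_4 in the frame of tray between -0.002 and 0.013 m) or (x of wash_4 in the frame of carton between -0.057 and 0.057 m and y of wash_4 in the frame of carton between -0.097 and 0.097 m and z of wash_4 in the frame of carton between -0.002 and 0.013 m)) and ((horizontal distance between shampoo_1 and tray above 0.16 m and horizontal distance between each of shampoo_2, shampoo_3, shampoo_4 and tray below 0.16 m) or (horizontal distance between each of shampoo_1, shampoo_3, shampoo_4 and tray below 0.16 m and horizontal distance between shampoo_2 and tray above 0.16 m) or (horizontal distance between each of shampoo_1, shampoo_2, shampoo_4 and tray below 0.16 m and horizontal distance between shampoo_3 and tray above 0.16 m) or (horizontal distance between each of shampoo_1, shampoo_2, shampoo_3 and tray below 0.16 m and horizontal distance between shampoo_4 and tray above 0.16 m)) and ((horizontal distance between wash_1 and tray below 0.16 m and horizontal distance between each of wash_2, wash_3, wash_4 and tray above 0.16 m) or (horizontal distance between each of wash_1, wash_3, wash_4 and tray above 0.16 m and horizontal distance between wash_2 and tray below 0.16 m) or (horizontal distance between each of wash_1, wash_2, wash_4 and tray above 0.16 m and horizontal distance between wash_3 and tray below 0.16 m) or (horizontal distance between each of wash_1, wash_2, wash_3 and tray above 0.16 m and horizontal distance between wash_4 and tray below 0.16 m)) and angle between each of shampoo_1, shampoo_2, shampoo_3, shampoo_4, wash_1, wash_2, wash_3, wash_4's own z axis and vertical below 0.12 rad and linear speed of each of shampoo_1, shampoo_2, shampoo_3, shampoo_4, wash_1, wash_2, wash_3, wash_4 below 0.03 m/s); the robot touches nothing.
It fails at once if a bottle is tipped over (angle between any of shampoo_1, shampoo_2, shampoo_3, shampoo_4, wash_1, wash_2, wash_3, wash_4's own z axis and vertical above 0.6 rad).
It fails at once if a bottle is dropped or flung (moves faster than 0.6 m/s with no finger on it) ((linear speed of shampoo_1 above 0.6 m/s and contact force between the fingers and shampoo_1 below 0.05 N) or (linear speed of shampoo_2 above 0.6 m/s and contact force between the fingers and shampoo_2 below 0.05 N) or (linear speed of shampoo_3 above 0.6 m/s and contact force between the fingers and shampoo_3 below 0.05 N) or (linear speed of shampoo_4 above 0.6 m/s and contact force between the fingers and shampoo_4 below 0.05 N) or (linear speed of wash_1 above 0.6 m/s and contact force between the fingers and wash_1 below 0.05 N) or (linear speed of wash_2 above 0.6 m/s and contact force between the fingers and wash_2 below 0.05 N) or (linear speed of wash_3 above 0.6 m/s and contact force between the fingers and wash_3 below 0.05 N) or (linear speed of wash_4 above 0.6 m/s and contact force between the fingers and wash_4 below 0.05 N)).
It fails at once if the detergent bottle, the peg pot or the boat is pushed more than 25 mm or tipped (distance of any of detergent, peg_pot, boat from where it was at the start of the episode above 0.025 m or angle between any of detergent, peg_pot, boat's own z axis and vertical above 0.25 rad).
It also fails if it takes over 72 s, if anything falls off the work surface, if the arm or the gripper's body presses on something with over 40 N, if the wrist force passes 120 N, or if a joint passes its speed limit or range.

## Working session

There is one attempt and no reset: what is moved stays moved. The work goes in short steps, Python scripts to look and compute and a tool call to move; the robot and the scene stay as the last step left them, time stands still between calls to the robot, and variables do not carry over. Pictures are saved under pics/ and viewed, at most 10 in all, crops included, and the job is handed in when it is done.

Besides the shell and the picture viewer there is one more tool, called after "Emit:" by a JSON object that holds its "method" and its "body". move_arm: Moves the arm, as the interface text tells. Its arguments: {"type":"object","properties":{"steps":{"type":"array","items":{"type":"object","properties":{"linear":{"type":"array","items":{"type":"number"}},"twist":{"type":"array","items":{"type":"number"}},"gripper":{"type":"number"}}}}},"required":["steps"]}

```bash
mkdir -p pics; cat > h.py <<'E'
import numpy as np, cv2
from cell import *
def world(cam, dep=None):
    c=calibration(cam)
    return c
def cloud(cam):
    s=get_state(); img,d=capture(cam); c=calibration(cam)
    v,u=np.mgrid[0:420,0:560]
    p=np.stack([(u-c['cx'])/c['fx']*d,-(v-c['cy'])/c['fy']*d,-d],-1)
    if 'position' in c: R=np.array(c['orientation']);t=np.array(c['position'])
    else:
        T=np.array(c['T_tool_cam']);Rt=np.array(s['tcp_rot']);R=Rt@T[:3,:3];t=Rt@T[:3,3]+np.array(s['tcp_pos'])
    w=p@R.T+t; w[d==0]=np.nan
    return img,w
E
python3 - <<'E'
from h import *
print(calibration('top'),calibration('side')['position'],get_state()['tcp_rot'])
for c in ['top','side']:
    img,w=cloud(c); cv2.imwrite(f'pics/{c}0.png',img); np.save(f'{c}0.npy',w)
    for q in ['shampoo_1','wash_1','tray','carton','detergent','peg_pot','boat']:
        for r in trace(q,c):
            P=w[r['pixels']]; z=np.nanmax(P[:,2]) if len(P) else 0
            print(c,q,round(r['score'],2),np.round(r['position']),np.round(np.nanmedian(P,0),3),np.round(np.nanpercentile(P,[2,98],axis=0),3).tolist())
E
```

```text
{'fx': 391.02346292979564, 'fy': 391.02346292979564, 'cx': 286.15110447686527, 'cy': 212.79623609308047, 'position': array([0.47568146, 0.0288397 , 0.97453394]), 'orientation': array([[-0.02037023,  0.99346394, -0.11231407],
       [-0.99972893, -0.01897319,  0.01349365],
       [ 0.0112745 ,  0.11255849,  0.99358113]])} [-0.15097556  0.80342108  0.94924059] [[ 9.67708373e-01  2.52072418e-01 -1.47584791e-05]
 [ 2.52072204e-01 -9.67707473e-01  1.36053888e-03]
 [ 3.28672435e-04 -1.32032507e-03 -9.99999074e-01]]
top shampoo_1 0.76 [174. 272.] [0.442 0.257 0.107] [[0.42, 0.246, 0.004], [0.461, 0.282, 0.138]]
top shampoo_1 0.75 [206. 233.] [0.534 0.192 0.109] [[0.516, 0.179, 0.012], [0.555, 0.215, 0.138]]
top shampoo_1 0.6 [138. 248.] [0.504 0.344 0.106] [[0.485, 0.336, 0.012], [0.525, 0.369, 0.138]]
top shampoo_1 0.59 [211. 269.] [0.456 0.183 0.11 ] [[0.436, 0.17, 0.007], [0.477, 0.206, 0.138]]
top wash_1 0.92 [139. 280.] [0.43  0.336 0.107] [[0.411, 0.327, 0.014], [0.45, 0.36, 0.138]]
top wash_1 0.82 [173. 238.] [0.521 0.266 0.107] [[0.503, 0.256, 0.016], [0.542, 0.288, 0.138]]
top wash
[... 1632 characters left out ...]
], [0.668, -0.14, 0.137]]
side carton 0.74 [226. 314.] [0.446 0.309 0.024] [[0.388, 0.152, 0.001], [0.564, 0.403, 0.054]]
side carton 0.25 [230. 256.] [0.527 0.215 0.096] [[0.515, 0.19, 0.016], [0.549, 0.225, 0.139]]
side detergent 0.6 [330. 232.] [0.389 0.016 0.117] [[0.364, -0.028, 0.012], [0.439, 0.045, 0.212]]
side peg_pot 0.81 [273. 220.] [0.556 0.027 0.074] [[0.532, -0.023, 0.008], [0.604, 0.049, 0.122]]
side peg_pot 0.74 [238. 294.] [0.429 0.281 0.089] [[0.418, 0.254, 0.012], [0.455, 0.292, 0.14]]
side boat 0.97 [240. 186.] [ 0.749 -0.032  0.055] [[0.734, -0.104, 0.004], [0.786, 0.035, 0.125]]
side boat 0.56 [188. 301.] [0.492 0.368 0.089] [[0.483, 0.345, 0.012], [0.516, 0.382, 0.14]]
```

View pics/top0.png

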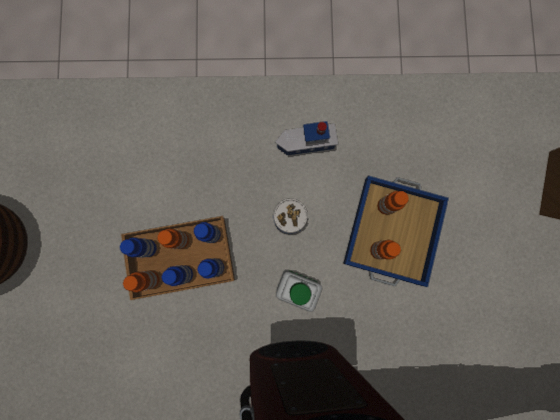

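View pics/side0.png

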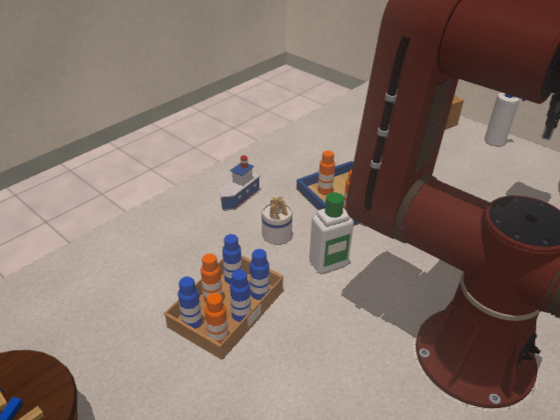

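```bash
cat >> h.py <<'E'
def caps(cam,w=None,img=None):
    if w is None: img,w=cloud(cam)
    m=(w[...,2]>0.128)&(w[...,2]<0.148)&(np.abs(w[...,1])>0.1)&(w[...,0]>.35)&(w[...,0]<.7)
    n,l,st,_=cv2.connectedComponentsWithStats(m.astype(np.uint8))
    out=[]
    for i in range(1,n):
        if st[i,4]<25: continue
        P=w[l==i]; q=P[P[:,2]>np.median(P[:,2])-0.004]
        c,r=cv2.minEnclosingCircle(q[:,:2].astype(np.float32)*1000)
        bgr=img[l==i].mean(0)
        out.append(('blue' if bgr[0]>bgr[2] else 'orange',np.round(c,0),round(r,1),np.round(q.mean(0)*1000).tolist()))
    return out
E
python3 - <<'E'
from h import *
for c in ['top','side']:
    w=np.load(f'{c}0.npy');img=cv2.imread(f'pics/{c}0.png')
    for o in caps(c,w,img): print(c,*o)
w=np.load('top0.npy')
for nm,zl,zh,s in [('tray',.028,.042,-1),('carton',.043,.056,1)]:
    m=(w[...,2]>zl)&(w[...,2]<zh)&(s*w[...,1]>.1)&(s*w[...,1]<.45)&(w[...,0]>.36)&(w[...,0]<.7)
    n,l,st,_=cv2.connectedComponentsWithStats(m.astype(np.uint8)); i=1+st[1:,4].argmax()
    print(nm,cv2.minAreaRect((w[l==i][:,:2]*1000).astype(np.float32)), (st[1:,4]))
E
```

```text
top orange [ 599. -233.] 16.5 [599.0, -233.0, 135.0]
top blue [537. 201.] 16.3 [537.0, 201.0, 135.0]
top orange [524. 278.] 16.5 [524.0, 277.0, 136.0]
top blue [506. 357.] 16.6 [506.0, 356.0, 136.0]
top orange [ 489. -211.] 16.5 [489.0, -210.0, 135.0]
top blue [455. 192.] 16.1 [455.0, 192.0, 135.0]
top blue [441. 268.] 16.5 [441.0, 267.0, 136.0]
top orange [429. 348.] 17.3 [429.0, 348.0, 136.0]
side orange [ 373. -831.] 23.0 [369.0, -827.0, 142.0]
side orange [ 599. -231.] 20.6 [598.0, -230.0, 137.0]
side blue [536. 203.] 17.6 [535.0, 204.0, 137.0]
side blue [455. 196.] 17.6 [454.0, 196.0, 138.0]
side orange [524. 282.] 17.2 [523.0, 281.0, 138.0]
side blue [441. 271.] 17.3 [439.0, 271.0, 138.0]
side blue [505. 361.] 16.7 [504.0, 361.0, 138.0]
side orange [428. 351.] 16.7 [427.0, 352.0, 137.0]
side blue [511. 751.] 29.4 [502.0, 746.0, 133.0]
side orange [461. 729.] 18.4 [461.0, 726.0, 133.0]
tray ((535.7313232421875, -252.58895874023438), (205.2977294921875, 224.6709442138672), 73.06448364257812) [1507    1   23    1   22]
carton ((481.5354919433594, 274.5924072265625), (156.9510498046875, 243.73439025878906), 9.307741165161133) [643   2   1  23   6   1   1   3  29   1   2   3  90   8   2   7   5  36
  13   1   1   1]
```

Emit:
{"method": "move_arm", "body": {"steps": [{"linear": [4,2.9,0.2],"twist": [0,0,0.15],"gripper": 6.5},{"linear": [4,2.9,0.2],"twist": [0,0,0.15],"gripper": 6.5},{"linear": [4,2.9,0.2],"twist": [0,0,0.15],"gripper": 6.5},{"linear": [4,2.9,0.2],"twist": [0,0,0.15],"gripper": 6.5},{"linear": [4,2.9,0.2],"twist": [0,0,0.15],"gripper": 6.5},{"linear": [4,2.9,0.2],"twist": [0,0,0],"gripper": 6.5},{"linear": [4,2.9,0.2],"twist": [0,0,0],"gripper": 6.5},{"linear": [4,2.9,0.2],"twist": [0,0,0],"gripper": 6.5}]}}

```text
t: 1.6
tcp_pos: [0.4727, -0.3472, 0.2476]
tcp_rot: [[0.536, 0.844, 0.0], [0.844, -0.536, -0.001], [-0.0, 0.001, -1.0]]
contact_force: [0.3, -1.0, 0.1]
opening: 0.762
grasp_force: 0.0
```

Emit:
{"method": "move_arm", "body": {"steps": [{"linear": [0.6,4.9,0],"twist": [0,0,0],"gripper": 6.5},{"linear": [0.6,4.9,0],"twist": [0,0,0],"gripper": 6.5},{"linear": [0.6,4.9,0],"twist": [0,0,0],"gripper": 6.5},{"linear": [0.6,4.9,0],"twist": [0,0,0],"gripper": 6.5},{"linear": [0.6,4.9,0],"twist": [0,0,0],"gripper": 6.5},{"linear": [0.6,4.9,0],"twist": [0,0,0],"gripper": 6.5},{"linear": [0.6,4.9,0],"twist": [0,0,0],"gripper": 6.5},{"linear": [0.6,4.9,0],"twist": [0,0,0],"gripper": 6.5}]}}

```text
t: 2.4
tcp_pos: [0.5192, 0.0454, 0.2476]
tcp_rot: [[0.536, 0.844, 0.001], [0.844, -0.536, -0.0], [0.0, 0.001, -1.0]]
contact_force: [1.0, -0.1, 1.0]
opening: 0.758
grasp_force: 0.0
```

Emit:
{"method": "move_arm", "body": {"steps": [{"linear": [0.6,4.9,0],"twist": [0,0,0],"gripper": 6.5},{"linear": [0.6,4.9,0],"twist": [0,0,0],"gripper": 6.5},{"linear": [0.4,4.9,0],"twist": [0,0,0],"gripper": 6.5},{"linear": [0,1,0],"twist": [0,0,0],"gripper": 6.5},{"linear": [0,0,-2],"twist": [0,0,0],"gripper": 6.5},{"linear": [0,0,-2],"twist": [0,0,0],"gripper": 6.5},{"linear": [0,0,-2],"twist": [0,0,0],"gripper": 6.5},{"linear": [0,0,0],"twist": [0,0,0],"gripper": 6.5}]}}

```text
t: 3.2
tcp_pos: [0.5338, 0.1998, 0.1845]
tcp_rot: [[0.536, 0.844, -0.004], [0.844, -0.536, -0.001], [-0.003, -0.003, -1.0]]
contact_force: [-0.2, -0.6, -0.0]
opening: 0.762
grasp_force: 0.0
```

```bash
python3 - <<'E'
from h import *
print(get_state()['q'],get_state()['tcp_pos'])
img,w=cloud('wrist'); cv2.imwrite('pics/w1.png',img)
for o in caps('wrist',w,img): print(*o)
E
```

```text
[ 1.28893072e-01  1.37402865e-02 -8.11830959e-02  1.48024535e+00
 -2.34421648e-04  2.26597077e+00] [0.5337711  0.1997953  0.18449114]
blue [502. 355.] 16.1 [501.0, 352.0, 137.0]
orange [522. 279.] 16.6 [523.0, 279.0, 137.0]
blue [439. 269.] 16.7 [440.0, 269.0, 137.0]
blue [535. 202.] 16.6 [535.0, 203.0, 137.0]
blue [462. 183.] 9.0 [463.0, 183.0, 136.0]
```

View pics/w1.png

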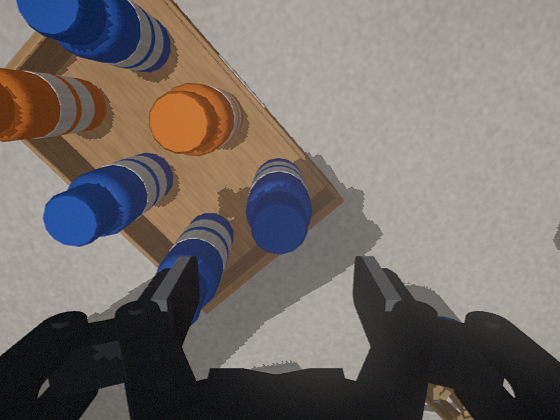

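Emit:
{"method": "move_arm", "body": {"steps": [{"linear": [0.15,0.25,-2],"twist": [0,0,0],"gripper": 6.5},{"linear": [0,0,-3],"twist": [0,0,0],"gripper": 6.5},{"linear": [0,0,-3],"twist": [0,0,0],"gripper": 6.5},{"linear": [0,0,-2.2],"twist": [0,0,0],"gripper": 6.5},{"linear": [0,0,-1.2],"twist": [0,0,0],"gripper": 6.5},{"linear": [0,0,0],"twist": [0,0,0],"gripper": 6.5},{"linear": [0,0,0],"twist": [0,0,0],"gripper": 3.5},{"linear": [0,0,0],"twist": [0,0,0],"gripper": 3.5}]}}

```text
t: 4.05
tcp_pos: [0.5381, 0.2031, 0.0757]
tcp_rot: [[0.536, 0.844, 0.003], [0.844, -0.536, 0.001], [0.002, 0.002, -1.0]]
contact_force: [0.1, 0.3, -0.9]
opening: 0.498
grasp_force: 60.9
```

Emit:
{"method": "move_arm", "body": {"steps": [{"linear": [0,0,0],"twist": [0,0,0],"gripper": 3.5},{"linear": [0,0,0],"twist": [0,0,0],"gripper": 3.5},{"linear": [0,0,0.5],"twist": [0,0,0],"gripper": 3.5},{"linear": [0,0,1.5],"twist": [0,0,0],"gripper": 3.5},{"linear": [0,0,3],"twist": [0,0,0],"gripper": 3.5},{"linear": [0,0,4],"twist": [0,0,0],"gripper": 3.5},{"linear": [0,0,4],"twist": [0,0,0],"gripper": 3.5},{"linear": [0,-1,3],"twist": [0,0,0],"gripper": 3.5}]}}

```text
t: 4.85
tcp_pos: [0.537, 0.1935, 0.2374]
tcp_rot: [[0.535, 0.845, 0.003], [0.845, -0.535, 0.001], [0.002, 0.002, -1.0]]
contact_force: [0.1, -0.3, -1.1]
opening: 0.494
grasp_force: 61.2
```

Emit:
{"method": "move_arm", "body": {"steps": [{"linear": [0.3,-3,0],"twist": [0,0,0],"gripper": 3.5},{"linear": [0.4,-4.9,0],"twist": [0,0,0],"gripper": 3.5},{"linear": [0.4,-4.9,0],"twist": [0,0,0],"gripper": 3.5},{"linear": [0.4,-4.9,0],"twist": [0,0,0],"gripper": 3.5},{"linear": [0.4,-4.9,0],"twist": [0,0,0],"gripper": 3.5},{"linear": [0.4,-4.9,0],"twist": [0,0,0],"gripper": 3.5},{"linear": [0.4,-4.9,0],"twist": [0,0,0],"gripper": 3.5},{"linear": [0.4,-4.9,0],"twist": [0,0,0],"gripper": 3.5}]}}

```text
t: 5.65
tcp_pos: [0.5676, -0.1822, 0.2348]
tcp_rot: [[0.536, 0.844, 0.001], [0.844, -0.536, -0.001], [0.0, 0.001, -1.0]]
contact_force: [0.5, -0.2, -1.8]
opening: 0.497
grasp_force: 61.2
```

Emit:
{"method": "move_arm", "body": {"steps": [{"linear": [0.4,-4.9,0],"twist": [0,0,0],"gripper": 3.5},{"linear": [0.3,-4.9,0],"twist": [0,0,0],"gripper": 3.5},{"linear": [0,-3,-1],"twist": [0,0,0],"gripper": 3.5},{"linear": [0,0,-3],"twist": [0,0,0],"gripper": 3.5},{"linear": [0,0,-4],"twist": [0,0,0],"gripper": 3.5},{"linear": [0,0,-3],"twist": [0,0,0],"gripper": 3.5},{"linear": [0,0,-2],"twist": [0,0,0],"gripper": 3.5},{"linear": [0,0,0],"twist": [0,0,0],"gripper": 3.5}]}}

```text
t: 6.45
tcp_pos: [0.5731, -0.3069, 0.1006]
tcp_rot: [[0.536, 0.844, -0.004], [0.844, -0.536, 0.003], [0.001, -0.005, -1.0]]
contact_force: [-0.5, 0.4, -3.0]
opening: 0.495
grasp_force: 61.5
```

Emit:
{"method": "move_arm", "body": {"steps": [{"linear": [0,0,-0.8],"twist": [0,0,0],"gripper": 3.5},{"linear": [0,0,-0.8],"twist": [0,0,0],"gripper": 3.5},{"linear": [0,0,-0.5],"twist": [0,0,0],"gripper": 3.5},{"linear": [0,0,-0.3],"twist": [0,0,0],"gripper": 3.5},{"linear": [0,0,-0.3],"twist": [0,0,0],"gripper": 3.5},{"linear": [0,0,0],"twist": [0,0,0],"gripper": 3.5},{"linear": [0,0,0],"twist": [0,0,0],"gripper": 3.5},{"linear": [0,0,0],"twist": [0,0,0],"gripper": 3.5}]}}

```text
t: 7.25
tcp_pos: [0.5749, -0.3083, 0.0767]
tcp_rot: [[0.536, 0.844, 0.0], [0.844, -0.536, -0.0], [-0.0, 0.001, -1.0]]
contact_force: [-0.1, -0.6, -2.0]
opening: 0.494
grasp_force: 61.5
```

Emit:
{"method": "move_arm", "body": {"steps": [{"linear": [0,0,-0.1],"twist": [0,0,0],"gripper": 3.5},{"linear": [0,0,-0.1],"twist": [0,0,0],"gripper": 3.5},{"linear": [0,0,0],"twist": [0,0,0],"gripper": 3.5},{"linear": [0,0,0],"twist": [0,0,0],"gripper": 3.5},{"linear": [0,0,0],"twist": [0,0,0],"gripper": 3.5},{"linear": [0,0,0],"twist": [0,0,0],"gripper": 3.5},{"linear": [0,0,0],"twist": [0,0,0],"gripper": 3.5},{"linear": [0,0,0],"twist": [0,0,0],"gripper": 3.5}]}}

```text
t: 8.05
tcp_pos: [0.575, -0.3084, 0.0757]
tcp_rot: [[0.536, 0.844, 0.001], [0.844, -0.536, -0.001], [-0.0, 0.001, -1.0]]
contact_force: [-2.9, 2.5, 5.6]
opening: 0.496
grasp_force: 62.1
```

Emit:
{"method": "move_arm", "body": {"steps": [{"linear": [0,0,0],"twist": [0,0,0],"gripper": 6.5},{"linear": [0,0,0],"twist": [0,0,0],"gripper": 6.5},{"linear": [0,0,0],"twist": [0,0,0],"gripper": 6.5},{"linear": [0,0,1],"twist": [0,0,0],"gripper": 6.5},{"linear": [0,0,3],"twist": [0,0,0],"gripper": 6.5},{"linear": [0,0,4],"twist": [0,0,0],"gripper": 6.5},{"linear": [0,0,3.5],"twist": [0,0,0],"gripper": 6.5},{"linear": [-2.6,2.8,0],"twist": [0,0,0],"gripper": 6.5}]}}

```text
t: 8.85
tcp_pos: [0.5529, -0.2849, 0.1964]
tcp_rot: [[0.538, 0.843, 0.009], [0.843, -0.538, -0.008], [-0.002, 0.012, -1.0]]
contact_force: [0.0, 1.6, 1.0]
opening: 0.761
grasp_force: 0.0
```

Emit:
{"method": "move_arm", "body": {"steps": [{"linear": [-2.5,2.8,0],"twist": [0,0,0],"gripper": 6.5},{"linear": [-2.5,2.8,0],"twist": [0,0,0],"gripper": 6.5},{"linear": [-1,1.4,0],"twist": [0,0,0],"gripper": 6.5},{"linear": [0,0,0],"twist": [0,0,0],"gripper": 6.5},{"linear": [0,0,0],"twist": [0,0,0],"gripper": 6.5},{"linear": [0,0,0],"twist": [0,0,0],"gripper": 6.5},{"linear": [0,0,0],"twist": [0,0,0],"gripper": 6.5},{"linear": [0,0,0],"twist": [0,0,0],"gripper": 6.5}]}}

```text
t: 9.65
tcp_pos: [0.4889, -0.2106, 0.1891]
tcp_rot: [[0.537, 0.844, -0.0], [0.844, -0.537, 0.0], [0.0, -0.0, -1.0]]
contact_force: [0.1, -0.1, 0.1]
opening: 0.759
grasp_force: 0.0
```

```bash
python3 - <<'E'
from h import *
print(get_state()['tcp_pos'])
for c in ['wrist','top']:
  for o in caps(c): print(c,*o)
E
```

```text
[ 0.48891529 -0.2106256   0.1891127 ]
wrist orange [ 597. -233.] 16.6 [597.0, -232.0, 137.0]
wrist orange [ 487. -210.] 16.4 [488.0, -209.0, 137.0]
wrist blue [ 572. -309.] 16.8 [571.0, -307.0, 137.0]
top orange [ 599. -234.] 16.2 [599.0, -233.0, 135.0]
top blue [ 574. -310.] 15.4 [576.0, -310.0, 135.0]
top orange [524. 278.] 16.5 [524.0, 277.0, 135.0]
top blue [506. 357.] 16.5 [505.0, 357.0, 136.0]
top orange [ 489. -210.] 16.2 [489.0, -210.0, 135.0]
top blue [455. 192.] 16.2 [455.0, 192.0, 136.0]
top blue [441. 268.] 16.6 [441.0, 267.0, 136.0]
top orange [429. 349.] 16.3 [429.0, 348.0, 136.0]
```

Emit:
{"method": "move_arm", "body": {"steps": [{"linear": [0,0,-3],"twist": [0,0,0],"gripper": 6.5},{"linear": [0,0,-4],"twist": [0,0,0],"gripper": 6.5},{"linear": [0,0,-3],"twist": [0,0,0],"gripper": 6.5},{"linear": [0,0,-1.5],"twist": [0,0,0],"gripper": 6.5},{"linear": [0,0,0],"twist": [0,0,0],"gripper": 6.5},{"linear": [0,0,0],"twist": [0,0,0],"gripper": 6.5},{"linear": [0,0,0],"twist": [0,0,0],"gripper": 3.5},{"linear": [0,0,0],"twist": [0,0,0],"gripper": 3.5}]}}

```text
t: 10.55
tcp_pos: [0.4898, -0.2109, 0.0766]
tcp_rot: [[0.536, 0.844, 0.002], [0.844, -0.536, -0.002], [-0.0, 0.003, -1.0]]
contact_force: [-1.3, -0.2, 2.4]
opening: 0.494
grasp_force: 60.4
```

Emit:
{"method": "move_arm", "body": {"steps": [{"linear": [0,0,0],"twist": [0,0,0],"gripper": 3.5},{"linear": [0,0,0],"twist": [0,0,0],"gripper": 3.5},{"linear": [0,0,0.5],"twist": [0,0,0],"gripper": 3.5},{"linear": [0,0,1.5],"twist": [0,0,0],"gripper": 3.5},{"linear": [0,0,3],"twist": [0,0,0],"gripper": 3.5},{"linear": [0,0,4],"twist": [0,0,0],"gripper": 3.5},{"linear": [0.5,0,4],"twist": [0,0,0],"gripper": 3.5},{"linear": [1,2,3],"twist": [0,0,0],"gripper": 3.5}]}}

```text
t: 11.35
tcp_pos: [0.504, -0.1918, 0.2385]
tcp_rot: [[0.538, 0.843, 0.003], [0.843, -0.538, -0.003], [-0.001, 0.004, -1.0]]
contact_force: [1.0, -0.3, -1.3]
opening: 0.495
grasp_force: 61.1
```

Emit:
{"method": "move_arm", "body": {"steps": [{"linear": [0.8,4.5,0],"twist": [0,0,0],"gripper": 3.5},{"linear": [0.8,4.9,0],"twist": [0,0,0],"gripper": 3.5},{"linear": [0.8,4.9,0],"twist": [0,0,0],"gripper": 3.5},{"linear": [0.7,4.9,0],"twist": [0,0,0],"gripper": 3.5},{"linear": [0,5,0],"twist": [0,0,0],"gripper": 3.5},{"linear": [0,5,0],"twist": [0,0,0],"gripper": 3.5},{"linear": [0,5,0],"twist": [0,0,0],"gripper": 3.5},{"linear": [0,3.5,0],"twist": [0,0,0],"gripper": 3.5}]}}

```text
t: 12.15
tcp_pos: [0.5343, 0.1899, 0.236]
tcp_rot: [[0.535, 0.845, 0.002], [0.845, -0.535, 0.001], [0.001, 0.001, -1.0]]
contact_force: [1.1, -1.7, -1.7]
opening: 0.497
grasp_force: 61.2
```

Emit:
{"method": "move_arm", "body": {"steps": [{"linear": [0,1.5,-1],"twist": [0,0,0],"gripper": 3.5},{"linear": [0,0,-3],"twist": [0,0,0],"gripper": 3.5},{"linear": [0,0,-4],"twist": [0,0,0],"gripper": 3.5},{"linear": [0,0,-4],"twist": [0,0,0],"gripper": 3.5},{"linear": [0,0,-2],"twist": [0,0,0],"gripper": 3.5},{"linear": [0,0,-1],"twist": [0,0,0],"gripper": 3.5},{"linear": [0,0,0],"twist": [0,0,0],"gripper": 3.5},{"linear": [0,0,0],"twist": [0,0,0],"gripper": 3.5}]}}

```text
t: 12.95
tcp_pos: [0.5357, 0.2017, 0.0859]
tcp_rot: [[0.537, 0.844, 0.002], [0.844, -0.537, 0.0], [0.001, 0.002, -1.0]]
contact_force: [0.2, -0.1, -0.4]
opening: 0.498
grasp_force: 61.1
```

Emit:
{"method": "move_arm", "body": {"steps": [{"linear": [0,0,-0.3],"twist": [0,0,0],"gripper": 3.5},{"linear": [0,0,-0.2],"twist": [0,0,0],"gripper": 3.5},{"linear": [0,0,-0.2],"twist": [0,0,0],"gripper": 3.5},{"linear": [0,0,-0.1],"twist": [0,0,0],"gripper": 3.5},{"linear": [0,0,-0.1],"twist": [0,0,0],"gripper": 3.5},{"linear": [0,0,0],"twist": [0,0,0],"gripper": 3.5},{"linear": [0,0,0],"twist": [0,0,0],"gripper": 3.5},{"linear": [0,0,0],"twist": [0,0,0],"gripper": 3.5}]}}

```text
t: 13.75
tcp_pos: [0.5351, 0.2021, 0.0766]
tcp_rot: [[0.536, 0.844, 0.001], [0.844, -0.536, 0.0], [0.001, 0.001, -1.0]]
contact_force: [-3.5, 0.6, 8.7]
opening: 0.497
grasp_force: 61.8
```

Emit:
{"method": "move_arm", "body": {"steps": [{"linear": [0,0,0],"twist": [0,0,0],"gripper": 6.5},{"linear": [0,0,0],"twist": [0,0,0],"gripper": 6.5},{"linear": [0,0,0],"twist": [0,0,0],"gripper": 6.5},{"linear": [0,0,1],"twist": [0,0,0],"gripper": 6.5},{"linear": [0,0,3],"twist": [0,0,0],"gripper": 6.5},{"linear": [0,0,4],"twist": [0,0,0],"gripper": 6.5},{"linear": [0,0,3.5],"twist": [0,0,0],"gripper": 6.5},{"linear": [-2,-0.2,0],"twist": [0,0,0],"gripper": 6.5}]}}

```text
t: 14.55
tcp_pos: [0.5184, 0.2, 0.1968]
tcp_rot: [[0.537, 0.844, 0.009], [0.844, -0.537, 0.001], [0.006, 0.007, -1.0]]
contact_force: [0.5, 0.1, 0.4]
opening: 0.76
grasp_force: 0.0
```

Emit:
{"method": "move_arm", "body": {"steps": [{"linear": [-3,-0.3,0],"twist": [0,0,0],"gripper": 6.5},{"linear": [-2,-0.2,0],"twist": [0,0,0],"gripper": 6.5},{"linear": [-1.1,-0.1,0],"twist": [0,0,0],"gripper": 6.5},{"linear": [0,0,0],"twist": [0,0,0],"gripper": 6.5},{"linear": [0,0,0],"twist": [0,0,0],"gripper": 6.5},{"linear": [0,0,0],"twist": [0,0,0],"gripper": 6.5},{"linear": [0,0,0],"twist": [0,0,0],"gripper": 6.5},{"linear": [0,0,0],"twist": [0,0,0],"gripper": 6.5}]}}

```text
t: 15.35
tcp_pos: [0.454, 0.1938, 0.1902]
tcp_rot: [[0.536, 0.844, -0.0], [0.844, -0.536, -0.0], [-0.0, -0.0, -1.0]]
contact_force: [-0.4, -0.5, -0.1]
opening: 0.764
grasp_force: 0.0
```

```bash
python3 - <<'E'
from h import *
print(get_state()['tcp_pos'])
for c in ['wrist','top']:
  for o in caps(c): print(c,*o)
E
```

```text
[0.45400762 0.19381628 0.19017844]
wrist orange [426. 348.] 16.2 [425.0, 344.0, 137.0]
wrist orange [522. 279.] 16.5 [521.0, 278.0, 137.0]
wrist blue [438. 269.] 16.7 [439.0, 269.0, 137.0]
wrist orange [532. 203.] 16.5 [532.0, 204.0, 137.0]
wrist blue [453. 194.] 16.4 [454.0, 194.0, 137.0]
top orange [ 599. -234.] 16.3 [599.0, -233.0, 135.0]
top blue [ 573. -309.] 15.8 [573.0, -309.0, 135.0]
top orange [535. 202.] 16.2 [536.0, 201.0, 135.0]
top orange [534. 277.] 11.1 [536.0, 277.0, 136.0]
top blue [454. 189.] 15.5 [454.0, 186.0, 135.0]
```

Emit:
{"method": "move_arm", "body": {"steps": [{"linear": [0,0,-3],"twist": [0,0,0],"gripper": 6.5},{"linear": [0,0,-4],"twist": [0,0,0],"gripper": 6.5},{"linear": [0,0,-3],"twist": [0,0,0],"gripper": 6.5},{"linear": [0,0,-1.6],"twist": [0,0,0],"gripper": 6.5},{"linear": [0,0,0],"twist": [0,0,0],"gripper": 6.5},{"linear": [0,0,0],"twist": [0,0,0],"gripper": 6.5},{"linear": [0,0,0],"twist": [0,0,0],"gripper": 3.5},{"linear": [0,0,0],"twist": [0,0,0],"gripper": 3.5}]}}

```text
t: 16.25
tcp_pos: [0.455, 0.194, 0.0762]
tcp_rot: [[0.536, 0.844, 0.003], [0.844, -0.536, 0.0], [0.002, 0.002, -1.0]]
contact_force: [-0.4, 0.2, 1.3]
opening: 0.495
grasp_force: 60.5
```

Emit:
{"method": "move_arm", "body": {"steps": [{"linear": [0,0,0],"twist": [0,0,0],"gripper": 3.5},{"linear": [0,0,0],"twist": [0,0,0],"gripper": 3.5},{"linear": [0,0,0.5],"twist": [0,0,0],"gripper": 3.5},{"linear": [0,0,1.5],"twist": [0,0,0],"gripper": 3.5},{"linear": [0,0,3],"twist": [0,0,0],"gripper": 3.5},{"linear": [0,0,4],"twist": [0,0,0],"gripper": 3.5},{"linear": [0,0,4],"twist": [0,0,0],"gripper": 3.5},{"linear": [0.5,0,3.5],"twist": [0,0,0],"gripper": 3.5}]}}

```text
t: 17.05
tcp_pos: [0.4585, 0.1939, 0.2428]
tcp_rot: [[0.536, 0.844, 0.002], [0.844, -0.536, 0.0], [0.001, 0.001, -1.0]]
contact_force: [0.3, 1.1, -1.0]
opening: 0.495
grasp_force: 61.1
```

Emit:
{"method": "move_arm", "body": {"steps": [{"linear": [2,-3.6,0],"twist": [0,0,0],"gripper": 3.5},{"linear": [2,-3.6,0],"twist": [0,0,0],"gripper": 3.5},{"linear": [2,-3.6,0],"twist": [0,0,0],"gripper": 3.5},{"linear": [2,-3.6,0],"twist": [0,0,0],"gripper": 3.5},{"linear": [0,-4.8,0],"twist": [0,0,0],"gripper": 3.5},{"linear": [0,-4.8,0],"twist": [0,0,0],"gripper": 3.5},{"linear": [-0.8,-4.8,0],"twist": [0,0,0],"gripper": 3.5},{"linear": [-0.8,-4.8,0],"twist": [0,0,0],"gripper": 3.5}]}}

```text
t: 17.85
tcp_pos: [0.5223, -0.144, 0.2406]
tcp_rot: [[0.536, 0.844, 0.001], [0.844, -0.536, -0.0], [0.0, 0.001, -1.0]]
contact_force: [1.0, 0.2, -1.3]
opening: 0.498
grasp_force: 61.3
```

Emit:
{"method": "move_arm", "body": {"steps": [{"linear": [-1.4,-3,0],"twist": [0,0,0],"gripper": 3.5},{"linear": [-1.4,-2.9,-1],"twist": [0,0,0],"gripper": 3.5},{"linear": [0,0,-3],"twist": [0,0,0],"gripper": 3.5},{"linear": [0,0,-4],"twist": [0,0,0],"gripper": 3.5},{"linear": [0,0,-4],"twist": [0,0,0],"gripper": 3.5},{"linear": [0,0,-2.5],"twist": [0,0,0],"gripper": 3.5},{"linear": [0,0,-0.8],"twist": [0,0,0],"gripper": 3.5},{"linear": [0,0,0],"twist": [0,0,0],"gripper": 3.5}]}}

```text
t: 18.65
tcp_pos: [0.4944, -0.2009, 0.0864]
tcp_rot: [[0.536, 0.844, -0.001], [0.844, -0.536, 0.001], [0.0, -0.001, -1.0]]
contact_force: [-0.0, 0.0, -0.8]
opening: 0.495
grasp_force: 61.4
```

Emit:
{"method": "move_arm", "body": {"steps": [{"linear": [0,0,-0.3],"twist": [0,0,0],"gripper": 3.5},{"linear": [0,0,-0.3],"twist": [0,0,0],"gripper": 3.5},{"linear": [0,0,-0.2],"twist": [0,0,0],"gripper": 3.5},{"linear": [0,0,-0.1],"twist": [0,0,0],"gripper": 3.5},{"linear": [0,0,-0.1],"twist": [0,0,0],"gripper": 3.5},{"linear": [0,0,0],"twist": [0,0,0],"gripper": 3.5},{"linear": [0,0,0],"twist": [0,0,0],"gripper": 3.5},{"linear": [0,0,0],"twist": [0,0,0],"gripper": 3.5}]}}

```text
t: 19.45
tcp_pos: [0.4948, -0.2012, 0.0764]
tcp_rot: [[0.536, 0.844, 0.0], [0.844, -0.536, -0.0], [-0.0, 0.0, -1.0]]
contact_force: [-0.4, 0.5, -1.7]
opening: 0.493
grasp_force: 61.4
```

Emit:
{"method": "move_arm", "body": {"steps": [{"linear": [0,0,-0.1],"twist": [0,0,0],"gripper": 3.5},{"linear": [0,0,-0.1],"twist": [0,0,0],"gripper": 3.5},{"linear": [0,0,0],"twist": [0,0,0],"gripper": 3.5},{"linear": [0,0,0],"twist": [0,0,0],"gripper": 6.5},{"linear": [0,0,0],"twist": [0,0,0],"gripper": 6.5},{"linear": [0,0,0],"twist": [0,0,0],"gripper": 6.5},{"linear": [0,0,0],"twist": [0,0,0],"gripper": 6.5},{"linear": [0,0,0],"twist": [0,0,0],"gripper": 6.5}]}}

```text
t: 20.25
tcp_pos: [0.4947, -0.2011, 0.0742]
tcp_rot: [[0.536, 0.844, -0.0], [0.844, -0.536, 0.0], [-0.0, -0.0, -1.0]]
contact_force: [-0.5, -0.4, 1.0]
opening: 0.763
grasp_force: 0.0
```

Emit:
{"method": "move_arm", "body": {"steps": [{"linear": [0,0,2],"twist": [0,0,0],"gripper": 6.5},{"linear": [0,0,4],"twist": [0,0,0],"gripper": 6.5},{"linear": [0,0,4],"twist": [0,0,0],"gripper": 6.5},{"linear": [0,0,4],"twist": [0,0,0],"gripper": 6.5},{"linear": [1,4,2.5],"twist": [0,0,0],"gripper": 6.5},{"linear": [1,4.8,0],"twist": [0,0,0],"gripper": 6.5},{"linear": [1,4.8,0],"twist": [0,0,0],"gripper": 6.5},{"linear": [1,4.8,0],"twist": [0,0,0],"gripper": 6.5}]}}

```text
t: 21.05
tcp_pos: [0.535, -0.0155, 0.2397]
tcp_rot: [[0.537, 0.844, 0.001], [0.844, -0.537, -0.0], [0.0, 0.001, -1.0]]
contact_force: [1.1, -0.5, 0.0]
opening: 0.763
grasp_force: 0.0
```

Emit:
{"method": "move_arm", "body": {"steps": [{"linear": [0,4.8,0],"twist": [0,0,0],"gripper": 6.5},{"linear": [-1.6,4,0],"twist": [0,0,0],"gripper": 6.5},{"linear": [-1.6,4,0],"twist": [0,0,0],"gripper": 6.5},{"linear": [-1.6,4,0],"twist": [0,0,0],"gripper": 6.5},{"linear": [-1.6,4,0],"twist": [0,0,0],"gripper": 6.5},{"linear": [-1.6,4,0],"twist": [0,0,0],"gripper": 6.5},{"linear": [-1.5,3.8,-1],"twist": [0,0,0],"gripper": 6.5},{"linear": [0,0,-3],"twist": [0,0,0],"gripper": 6.5}]}}

```text
t: 21.85
tcp_pos: [0.4392, 0.273, 0.2017]
tcp_rot: [[0.532, 0.847, 0.005], [0.847, -0.532, 0.003], [0.005, 0.002, -1.0]]
contact_force: [0.5, 0.3, -0.6]
opening: 0.758
grasp_force: 0.0
```

Emit:
{"method": "move_arm", "body": {"steps": [{"linear": [0,0,-1],"twist": [0,0,0],"gripper": 6.5},{"linear": [0,0,0],"twist": [0,0,0],"gripper": 6.5},{"linear": [0,0,0],"twist": [0,0,0],"gripper": 6.5},{"linear": [0,0,0],"twist": [0,0,0],"gripper": 6.5},{"linear": [0,0,0],"twist": [0,0,0],"gripper": 6.5},{"linear": [0,0,0],"twist": [0,0,0],"gripper": 6.5},{"linear": [0,0,0],"twist": [0,0,0],"gripper": 6.5},{"linear": [0,0,0],"twist": [0,0,0],"gripper": 6.5}]}}

```text
t: 22.65
tcp_pos: [0.4398, 0.2688, 0.1895]
tcp_rot: [[0.536, 0.844, 0.0], [0.844, -0.536, 0.0], [0.0, 0.0, -1.0]]
contact_force: [-0.5, -0.8, -0.9]
opening: 0.765
grasp_force: 0.0
```

```bash
python3 - <<'E'
from h import *
print(get_state()['tcp_pos'])
for c in ['wrist','top']:
  for o in caps(c): print(c,*o)
E
```

```text
[0.43984648 0.26879961 0.1894783 ]
wrist blue [503. 359.] 16.4 [502.0, 357.0, 137.0]
wrist orange [427. 350.] 16.5 [428.0, 350.0, 137.0]
wrist orange [522. 279.] 16.6 [521.0, 280.0, 137.0]
wrist blue [438. 269.] 16.6 [439.0, 270.0, 137.0]
wrist orange [532. 203.] 16.9 [532.0, 205.0, 137.0]
top orange [ 599. -234.] 16.2 [599.0, -233.0, 135.0]
top blue [ 573. -309.] 15.8 [573.0, -309.0, 135.0]
top orange [535. 202.] 16.2 [535.0, 201.0, 136.0]
top orange [524. 278.] 16.6 [524.0, 277.0, 135.0]
top blue [506. 358.] 16.3 [505.0, 357.0, 136.0]
top blue [ 495. -203.] 16.2 [495.0, -202.0, 135.0]
top blue [440. 268.] 16.5 [440.0, 267.0, 136.0]
```

Emit:
{"method": "move_arm", "body": {"steps": [{"linear": [0,0,-3],"twist": [0,0,0],"gripper": 6.5},{"linear": [0,0,-4],"twist": [0,0,0],"gripper": 6.5},{"linear": [0,0,-3],"twist": [0,0,0],"gripper": 6.5},{"linear": [0,0,-1.5],"twist": [0,0,0],"gripper": 6.5},{"linear": [0,0,0],"twist": [0,0,0],"gripper": 6.5},{"linear": [0,0,0],"twist": [0,0,0],"gripper": 6.5},{"linear": [0,0,0],"twist": [0,0,0],"gripper": 3.5},{"linear": [0,0,0],"twist": [0,0,0],"gripper": 3.5}]}}

```text
t: 23.55
tcp_pos: [0.4411, 0.2694, 0.0766]
tcp_rot: [[0.536, 0.844, 0.003], [0.844, -0.536, 0.001], [0.003, 0.002, -1.0]]
contact_force: [-2.1, -0.3, 2.0]
opening: 0.498
grasp_force: 60.4
```

Emit:
{"method": "move_arm", "body": {"steps": [{"linear": [0,0,0],"twist": [0,0,0],"gripper": 3.5},{"linear": [0,0,0],"twist": [0,0,0],"gripper": 3.5},{"linear": [0,0,0.5],"twist": [0,0,0],"gripper": 3.5},{"linear": [0,0,1.5],"twist": [0,0,0],"gripper": 3.5},{"linear": [0,0,3],"twist": [0,0,0],"gripper": 3.5},{"linear": [0,0,4],"twist": [0,0,0],"gripper": 3.5},{"linear": [0,0,4],"twist": [0,0,0],"gripper": 3.5},{"linear": [0.5,-1,3.5],"twist": [0,0,0],"gripper": 3.5}]}}

```text
t: 24.35
tcp_pos: [0.4445, 0.2594, 0.2429]
tcp_rot: [[0.535, 0.845, 0.002], [0.845, -0.535, 0.001], [0.002, 0.001, -1.0]]
contact_force: [0.4, 0.4, -1.7]
opening: 0.493
grasp_force: 61.2
```

Emit:
{"method": "move_arm", "body": {"steps": [{"linear": [1.9,-4,0],"twist": [0,0,0],"gripper": 3.5},{"linear": [1.9,-4,0],"twist": [0,0,0],"gripper": 3.5},{"linear": [1.9,-4,0],"twist": [0,0,0],"gripper": 3.5},{"linear": [1.9,-4,0],"twist": [0,0,0],"gripper": 3.5},{"linear": [1.9,-4,0],"twist": [0,0,0],"gripper": 3.5},{"linear": [0,-4.8,0],"twist": [0,0,0],"gripper": 3.5},{"linear": [0,-4.8,0],"twist": [0,0,0],"gripper": 3.5},{"linear": [0,-4.8,0],"twist": [0,0,0],"gripper": 3.5}]}}

```text
t: 25.15
tcp_pos: [0.5396, -0.0871, 0.2407]
tcp_rot: [[0.536, 0.844, 0.001], [0.844, -0.536, -0.0], [0.0, 0.001, -1.0]]
contact_force: [1.8, -1.2, -1.3]
opening: 0.493
grasp_force: 61.5
```

Emit:
{"method": "move_arm", "body": {"steps": [{"linear": [-1.4,-3.9,0],"twist": [0,0,0],"gripper": 3.5},{"linear": [-1.4,-3.9,0],"twist": [0,0,0],"gripper": 3.5},{"linear": [-1.4,-3.9,0],"twist": [0,0,0],"gripper": 3.5},{"linear": [-1.4,-3.9,0],"twist": [0,0,0],"gripper": 3.5},{"linear": [-1.2,-3.8,0],"twist": [0,0,0],"gripper": 3.5},{"linear": [0,0,0],"twist": [0,0,0],"gripper": 3.5},{"linear": [0,0,-2],"twist": [0,0,0],"gripper": 3.5},{"linear": [0,0,-3],"twist": [0,0,0],"gripper": 3.5}]}}

```text
t: 25.95
tcp_pos: [0.4727, -0.2801, 0.1918]
tcp_rot: [[0.537, 0.844, 0.003], [0.844, -0.537, -0.003], [-0.001, 0.004, -1.0]]
contact_force: [0.5, -0.0, -2.6]
opening: 0.499
grasp_force: 61.5
```

Emit:
{"method": "move_arm", "body": {"steps": [{"linear": [0,0,-4],"twist": [0,0,0],"gripper": 3.5},{"linear": [0,0,-4],"twist": [0,0,0],"gripper": 3.5},{"linear": [0,0,-2],"twist": [0,0,0],"gripper": 3.5},{"linear": [0,0,-0.6],"twist": [0,0,0],"gripper": 3.5},{"linear": [0,0,-0.3],"twist": [0,0,0],"gripper": 3.5},{"linear": [0,0,0],"twist": [0,0,0],"gripper": 3.5},{"linear": [0,0,0],"twist": [0,0,0],"gripper": 3.5},{"linear": [0,0,0],"twist": [0,0,0],"gripper": 3.5}]}}

```text
t: 26.75
tcp_pos: [0.4724, -0.2797, 0.0817]
tcp_rot: [[0.536, 0.844, 0.002], [0.844, -0.536, -0.001], [-0.0, 0.002, -1.0]]
contact_force: [-0.2, 0.2, -2.5]
opening: 0.494
grasp_force: 61.5
```

Emit:
{"method": "move_arm", "body": {"steps": [{"linear": [0,0,-0.2],"twist": [0,0,0],"gripper": 3.5},{"linear": [0,0,-0.1],"twist": [0,0,0],"gripper": 3.5},{"linear": [0,0,-0.1],"twist": [0,0,0],"gripper": 3.5},{"linear": [0,0,-0.1],"twist": [0,0,0],"gripper": 3.5},{"linear": [0,0,-0.1],"twist": [0,0,0],"gripper": 3.5},{"linear": [0,0,0],"twist": [0,0,0],"gripper": 3.5},{"linear": [0,0,0],"twist": [0,0,0],"gripper": 3.5},{"linear": [0,0,0],"twist": [0,0,0],"gripper": 3.5}]}}

```text
t: 27.55
tcp_pos: [0.4718, -0.2794, 0.0765]
tcp_rot: [[0.536, 0.844, 0.0], [0.844, -0.536, -0.001], [-0.001, 0.001, -1.0]]
contact_force: [-6.7, 4.6, 17.1]
opening: 0.496
grasp_force: 63.3
```

Contact made; release and rise.

Emit:
{"method": "move_arm", "body": {"steps": [{"linear": [0,0,0.1],"twist": [0,0,0],"gripper": 3.5},{"linear": [0,0,0],"twist": [0,0,0],"gripper": 6.5},{"linear": [0,0,0],"twist": [0,0,0],"gripper": 6.5},{"linear": [0,0,0],"twist": [0,0,0],"gripper": 6.5},{"linear": [0,0,2],"twist": [0,0,0],"gripper": 6.5},{"linear": [0,0,4],"twist": [0,0,0],"gripper": 6.5},{"linear": [0,0,4.5],"twist": [0,0,0],"gripper": 6.5},{"linear": [0,0,4.5],"twist": [0,0,0],"gripper": 6.5}]}}

```text
t: 28.35
tcp_pos: [0.4714, -0.2788, 0.2266]
tcp_rot: [[0.536, 0.844, -0.0], [0.844, -0.536, 0.0], [0.0, -0.001, -1.0]]
contact_force: [1.2, -1.1, 0.6]
opening: 0.763
grasp_force: 0.0
```

Emit:
{"method": "move_arm", "body": {"steps": [{"linear": [-3,-3.5,0],"twist": [0,0,0],"gripper": 6.5},{"linear": [-3,-3.5,0],"twist": [0,0,0],"gripper": 6.5},{"linear": [-3,-3.5,0],"twist": [0,0,0],"gripper": 6.5},{"linear": [-3,-3.5,0],"twist": [0,0,0],"gripper": 6.5},{"linear": [-2,-3.5,0],"twist": [0,0,0],"gripper": 6.5},{"linear": [0,0,0],"twist": [0,0,0],"gripper": 6.5},{"linear": [0,0,0],"twist": [0,0,0],"gripper": 6.5},{"linear": [0,0,0],"twist": [0,0,0],"gripper": 6.5}]}}

```text
t: 29.15
tcp_pos: [0.3322, -0.4535, 0.2252]
tcp_rot: [[0.536, 0.844, 0.0], [0.844, -0.536, 0.0], [0.0, -0.0, -1.0]]
contact_force: [-1.0, 1.2, 0.7]
opening: 0.759
grasp_force: 0.0
```

```bash
python3 - <<'E'
from h import *
print(get_state()['tcp_pos'],get_state()['t'])
img,w=cloud('top'); cv2.imwrite('pics/end.png',img)
Rt=np.array([[.957,-.29],[.29,.957]]);Rc=np.array([[.983,.18],[-.18,.983]])
for o in caps('top',w,img):
    p=o[1]; print(*o[:3], Rt@(p-[536,-253]) if p[1]<0 else Rc@(p-[481.5,275]))
E
```

```text
[ 0.33219233 -0.45349968  0.22522653] 29.15
orange [ 599. -234.] 16.5 [54.781 36.453]
blue [ 573. -310.] 16.0 [ 51.939 -43.819]
orange [534. 201.] 16.2 [ 38.2875 -82.192 ]
orange [524. 278.] 16.0 [42.3175 -4.701 ]
blue [505. 358.] 16.4 [38.0405 77.359 ]
blue [ 495. -203.] 16.5 [-53.737  35.96 ]
blue [ 471. -280.] 16.6 [-54.375 -44.689]
orange [428. 349.] 17.0 [-39.2705  82.372 ]
```

View pics/end.png

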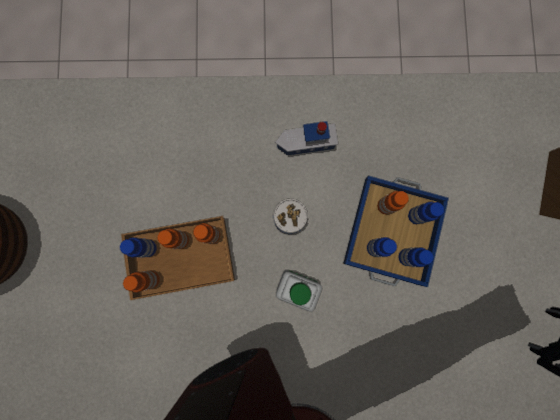

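The picture shows the tray with three blue bottles (caps near (432,212), (387,247) and (425,257)) and one orange (400,200). The carton holds one blue and three orange, all upright, and the bystanders have not moved.

```bash
python3 -c "
from cell import *
print(finish_job())"
```

```text
the job is handed in; nothing more can be done
None
```

The job is handed in at about 29 s: the tray holds three blue shampoos and one orange body wash, and the carton holds one blue and three orange. The last top picture shows all of them upright, with the detergent, peg pot and boat unmoved; no verdict came back.

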